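# Count along the tin rack and push the stray tin into the third bay

### The arm

A 7-joint arm with a two-finger parallel gripper is mounted at the origin on the work surface. World frame = base frame: x ahead of the robot, y to its left, z up, the work surface at z = 0. Lengths are in m, angles in rad, forces in N, time in s.
With the tool pointing down it reaches from about 0.425 to 0.95 m from the base axis. Payload 4.7 kg.
Tool frame: the origin (TCP) lies midway between the tips of the shut fingers; the grasp point (between the pads) lies 19 mm behind it; z points along the fingers, y is the line along which they close (so a half turn about z gives the same grasp; the last joint's range is limited). The gripper opens to 87 mm and grips with 3 to 60 N. Pads are 19 mm wide; open, the fingers measure 117 mm over their backs; the gripper's body (75 mm by 190 mm) begins 51 mm behind the grasp point.
Start: joints at [-1.334, 0.469, -0.049, 1.532, 0.024, 1.141, -0.082], TCP at [0.177, 0.651, 0.191] pointing down, gripper open.
Joint ranges: [-2.59, 2.59], [-0.33, 1.99], [-1.39, 1.29], [0.1, 2.45], [-1.04, 4.18], [0.21, 1.99], [-2.66, 2.66]. Speed limits (rad/s): [2.57, 2.57, 3.14, 3.14, 3.14, 3.14, 3.14].

### API

Orientations are given as a rotation vector (axis times angle).
In Python, from workcell import bot, viewer, order, monitor gives the robot as it stands (bot), with the cameras (viewer), the job (order) and the readings (monitor).
- The arm moves only by the shell command python3 nudge.py 'ROWS' [OPENING] [FORCE]. ROWS is a JSON object whose key "ticks" holds a list of rows, 1 to 5 of them, each of 6 numbers: dx, dy, dz in m, then a rotation vector rx, ry, rz in rad; each row shifts and turns the commanded pose from where the row before left it, along the tool's axes as they then stand; what a row does not reach is not made up. A row lasts 1/12 s, in which the tool goes at most 0.0417 m and 0.125 rad, less where a joint would pass 70% of its speed; a pose out of reach is approached as far as the arm can. OPENING is the finger opening in m, set as the command begins (- or left out keeps the last). The fingers move at their own pace and stop on an object; FORCE is the grip in N (left out, the last holds). Time passes only in rows, so rows that do not move let the fingers close. It prints the time, the measured TCP pose, the force, the opening and the grip force at its end. Input that does not fit is refused with a message, and nothing moves.
- monitor.sense(): the state, without advancing time (a new reading comes with each control period).
- viewer.capture(name): name is "scene" or "side" or "wrist"; returns the picture (384x512x3 uint8, red, green, blue); there is no depth.
- viewer.camera_model(name): a dict with "fovy" (degrees; the focal length in pixels is half the picture's height over the tangent of half this angle, whatever the lens; pixels are square), "cx", "cy" (the principal point, pixels), "rvec" (rotation vector, rad) and "tvec" (3), from world to camera coordinates, as OpenCV has them. Camera axes: x right, y down, z forward; pixel columns grow to the right and rows downward; lengths in m; the calibration is good to about 2 mm. A picture is of the moment at which its call begins: read the wrist's pose just before it. camera_model takes no time and is no camera call; for the wrist camera it gives the pose at the moment of the call.
- order.hand_in(): hands the job in; it is judged then, once.
The state is a dict: "clock": time; "joint_pos": joint angles; "joint_vel": joint speeds; "joint_efforts": joint torques, N m; "tool_pos": TCP position; "tcp_rot": TCP orientation; "force": force on the tool from outside, world axes, zero at the start; "ft_torque": the same for the moment, N m; "gripper_width": finger opening in m; "gripper_force": force on a finger pad.
Only numpy, scipy, OpenCV 4.12 (cv2) and the standard library are available. Lean on these libraries where they do the work, as an engineer would, in place of code of your own. Each camera call takes 0.05 s, during which the arm holds its last target. There are 200 camera calls.

### The job

Put the stray spice tin away in its own place: the third bay of the wire rack, counted from the end where the pepper mill stands (filled and empty bays all count). First count the bays off with a fingertip on the wooden rail along the back of the rack, touching the rail behind the first, then the second, then the third bay; then push the tin upright along the worktop, without lifting it, fully home against the back of that bay. Leave everything else standing where it is, and take the hand clear.

Things in the scene. Friction and masses are not known exactly. Their poses are not given: they have to be found in the camera images.
- rack: Steel-wire tin rack fixed to the worktop, 344 mm long: six bays side by side, open in front, with no floor (tins slide in on the worktop). Origin on the worktop under the middle of its length; x points from the open front (robot's side) to the back, y along its length to the robot's left, z up. Bay centres at y = +135, +81, +27, -27, -81, -135 mm (bays 1 to 6). Bays 3, 4 and 6 start empty.
- divider_front (a point): Foremost point of the middle one of the rack's seven wire dividers (between bays 3 and 4), 30 mm above the worktop, 17.5 mm in front of the rack's origin; axes as the rack. The dividers are alike: 5 mm round wire, 62.5 mm high, every 54 mm along the rack, from 17.5 mm in front of the origin to the back; each bay is 49 mm clear.
- back_stop (a point): Front of the upper of two cross wires (22 and 50 mm above the worktop) that close the backs of all bays, at the middle of the rack, 29 mm behind the rack's origin; axes as the rack. A tin fully home touches them: its centre is then at about x = +1 mm in the rack's frame, and its face sticks out about 9 mm in front of the dividers.
- tin: The stray tin: plain metal spice tin with a lid, the only tin outside the rack, loose, upright on the worktop 90 to 105 mm in front of the rack's origin, up to 70 mm to either side, turned up to 0.35 rad from the rack. 56 mm deep (its x), 36 mm wide (its y), 84 mm high, 0.13 to 0.25 kg, slides at under 4 N; a narrow 36 mm face looks to the robot. Origin at the centre of its underside.
- mill: Pepper mill of dark turned wood, 54 mm across, 135 mm high, loose, standing just beyond one end of the rack (either one): the bays are counted from that end. If its y in the rack's frame is positive the third bay is bay 3, if negative it is bay 4. Origin at the centre of its underside.
- crock: White ceramic crock with cooking utensils, 96 mm across, 225 mm high with the utensils, loose, standing beyond the other end of the rack; leave alone. Origin under its centre.
- rack_tin_a: Tin of the same kind standing home in bay 1, 2 or 5 of the rack; leave alone. Origin under its centre.
- rack_tin_b: Tin of the same kind standing home in bay 1, 2 or 5 of the rack; leave alone. Origin under its centre.
- rack_jar: Round brown glass jar with a metal cap, 38 mm across, 82 mm high, standing in bay 1, 2 or 5; leave alone. Origin under its centre.
- mug: Blue mug, 74 mm across, 88 mm high, handle on its own +y side, standing to one side of the stray tin; leave alone. Origin under its centre.
- pill_bottle: Small white bottle, 48 mm across, 85 mm high, standing to the other side of the stray tin; leave alone. Origin under its centre.
- tub: White tub with a green lid, 100 mm across, 90 mm high, on the worktop to the robot's left; leave alone. Origin under its centre.
- rail_1: The stretch of the wooden rail behind bay 1, 54 mm long, 16 mm wide, rigid; the rail is one straight level bar along the back of the rack, its top 92 mm above the worktop, 8 mm higher than the tins. Origin at the centre of the stretch's top face, 36 mm behind the rack's origin; axes as the rack.
- rail_2: The stretch of the wooden rail behind bay 2, 54 mm long, 16 mm wide, rigid; the rail is one straight level bar along the back of the rack, its top 92 mm above the worktop, 8 mm higher than the tins. Origin at the centre of the stretch's top face, 36 mm behind the rack's origin; axes as the rack.
- rail_3: The stretch of the wooden rail behind bay 3, 54 mm long, 16 mm wide, rigid; the rail is one straight level bar along the back of the rack, its top 92 mm above the worktop, 8 mm higher than the tins. Origin at the centre of the stretch's top face, 36 mm behind the rack's origin; axes as the rack.
- rail_4: The stretch of the wooden rail behind bay 4, 54 mm long, 16 mm wide, rigid; the rail is one straight level bar along the back of the rack, its top 92 mm above the worktop, 8 mm higher than the tins. Origin at the centre of the stretch's top face, 36 mm behind the rack's origin; axes as the rack.
- rail_5: The stretch of the wooden rail behind bay 5, 54 mm long, 16 mm wide, rigid; the rail is one straight level bar along the back of the rack, its top 92 mm above the worktop, 8 mm higher than the tins. Origin at the centre of the stretch's top face, 36 mm behind the rack's origin; axes as the rack.
- rail_6: The stretch of the wooden rail behind bay 6, 54 mm long, 16 mm wide, rigid; the rail is one straight level bar along the back of the rack, its top 92 mm above the worktop, 8 mm higher than the tins. Origin at the centre of the stretch's top face, 36 mm behind the rack's origin; axes as the rack.

How it is judged:
By the outcome, as a careful person would: the job done as asked, in the order asked, and still so for the second after the job is handed in, with the robot touching nothing.
It also fails if it takes over 72 s, if anything falls off the work surface, if the arm or the gripper's body presses on something with over 40 N, if the wrist force passes 120 N, or if a joint passes its speed limit or range.

## Working session

There is one attempt and no reset: what is moved stays moved. The work goes in short steps, Python scripts to look and compute and a shell command to move; the robot and the scene stay as the last step left them, time stands still between calls to the robot, and variables do not carry over. Pictures are saved under pics/ and viewed, at most 10 in all, crops included, and the job is handed in when it is done.

```bash
ls; mkdir -p pics
cat > h.py <<'E'
import numpy as np, cv2
from workcell import bot, viewer, order, monitor
def cam(n):
    m=viewer.camera_model(n); f=192/np.tan(np.radians(m["fovy"])/2)
    R=cv2.Rodrigues(np.array(m["rvec"],float))[0]; t=np.array(m["tvec"],float)
    return f,m["cx"],m["cy"],R,t
def ray(c,uv):
    f,cx,cy,R,t=c; d=R.T@np.array([(uv[0]-cx)/f,(uv[1]-cy)/f,1]); return -R.T@t,d
def onz(c,uv,z):
    o,d=ray(c,uv); return o+d*(z-o[2])/d[2]
def proj(c,p):
    f,cx,cy,R,t=c; q=R@np.array(p)+t; return np.array([cx+f*q[0]/q[2],cy+f*q[1]/q[2]])
def tri(c1,a,c2,b):
    o1,d1=ray(c1,a);o2,d2=ray(c2,b)
    s=np.linalg.lstsq(np.c_[d1,-d2],o2-o1,rcond=None)[0]
    p,q=o1+s[0]*d1,o2+s[1]*d2; return (p+q)/2,np.linalg.norm(p-q)
def save(n,img,fx=1.5): cv2.imwrite(n,cv2.resize(img[:,:,::-1],None,fx=fx,fy=fx))
E
python3 - <<'E'
from h import *
np.set_printoptions(precision=4,suppress=True)
for n in("scene","side"):
    im=viewer.capture(n); np.save("pics/"+n,im); save(f"pics/{n}0.png",im); f,cx,cy,R,t=cam(n); print(n,f,cx,cy,-R.T@t,R[2])
f,cx,cy,R,t=cam("wrist");print(-R.T@t,R)
s=monitor.sense();print(s["tool_pos"],s["tcp_rot"],s["clock"],s["force"])
E
```

```text
nudge.py
pics
workcell.py
scene 373.9581002568434 255.56305561967017 187.68297493714147 [1.2569 0.2286 0.8427] [-0.6758 -0.086  -0.732 ]
side 477.8003614502749 254.69946003597224 191.58892486421954 [-0.088  -0.5251  0.8881] [ 0.5254  0.5343 -0.6621]
[0.1099 0.6688 0.383 ] [[ 0.2631  0.9648 -0.0025]
 [ 0.9335 -0.2539  0.2533]
 [ 0.2437 -0.0689 -0.9674]]
[0.1772 0.6507 0.1905] [-0.4163 -3.1137  0.0027] 0.1 [-0.1167 -0.0092  0.2749]
```

View pics/scene0.png

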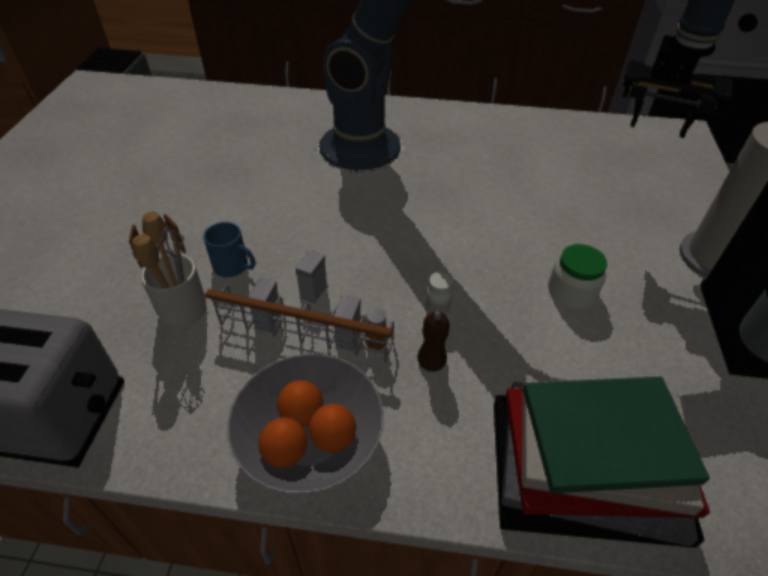

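View pics/side0.png

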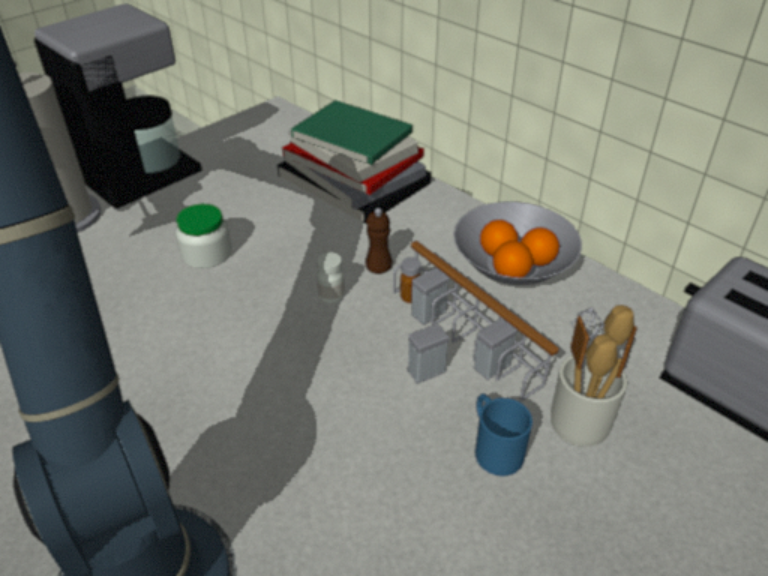

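The mill is at the rack's +y end: scene (433,340), side (378,240), both in 1.5x pixels. So the goal is bay 3, and the count runs over rail_1, rail_2 and rail_3. The stray tin is at scene (312,277) and side (428,353). Next I'll measure the rail and zoom in on the tin.

Run:
```python
from h import *
np.set_printoptions(precision=4,suppress=True)
boxes={"scene":(130,185,265,230),"side":(270,155,378,240)}
out=[]
for n in boxes:
    im=np.load(f"pics/{n}.npy"); c=cam(n); x0,y0,x1,y1=boxes[n]
    hsv=cv2.cvtColor(im,cv2.COLOR_RGB2HSV); m=((hsv[...,0]<16)&(hsv[...,1]>110)&(hsv[...,2]>60)).astype(np.uint8)
    k=np.zeros_like(m);k[y0:y1,x0:x1]=m[y0:y1,x0:x1]
    nn,l,st,ce=cv2.connectedComponentsWithStats(k); 
    i=max(range(1,nn),key=lambda i:st[i,2]); print(n,st[i],ce[i])
    ys,xs=np.where(l==i)
    P=np.array([onz(c,(x,y),.092)[:2] for x,y in zip(xs,ys)])
    r=cv2.minAreaRect((P*1000).astype(np.float32)); print("rect mm",r)
    bx=cv2.boxPoints(r); print(bx)
a=np.load("pics/scene.npy")[155:245,130:270]; b=np.load("pics/side.npy")[150:275,255:385]
g=lambda i,w:cv2.resize(i,None,fx=w,fy=w,interpolation=cv2.INTER_CUBIC)
A=g(a,5);save("pics/sc1.png",A,1);B=g(b,4.6);save("pics/si1.png",B,1)
```

```text
scene [137 193 124  30 471] [199.8089 207.3588]
rect mm ((653.7584838867188, -1.2745361328125), (338.9801330566406, 13.159062385559082), 82.90460968017578)
[[ 626.2937 -168.6539]
 [ 639.3519 -170.2793]
 [ 681.2233  166.1048]
 [ 668.165   167.7303]]
side [275 161  97  76 646] [325.0402 199.9381]
rect mm ((647.1197509765625, -4.363189697265625), (343.42803955078125, 20.32000732421875), 82.85660552978516)
[[ 615.6855 -173.4809]
 [ 635.8477 -176.0078]
 [ 678.554   164.7546]
 [ 658.3918  167.2814]]
```

View pics/sc1.png

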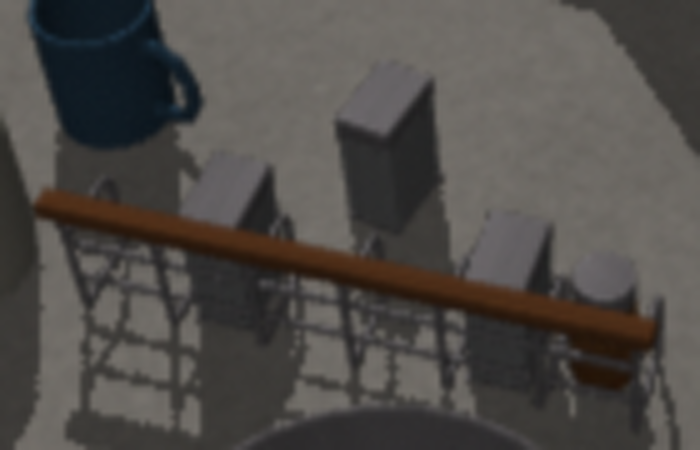

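View pics/si1.png

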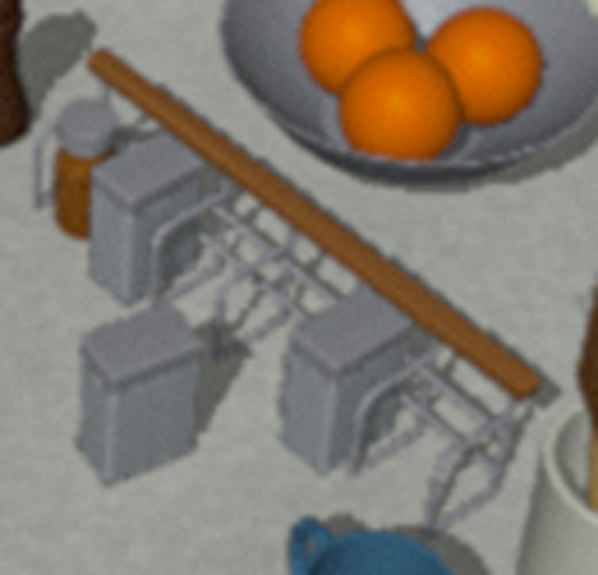

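Run:
```python
from h import *
np.set_printoptions(precision=4,suppress=True)
S,D=cam("scene"),cam("side")
s=lambda u,v:(130+u/5-.4,155+v/5-.4); d=lambda u,v:(255+u/4.6-.4,150+v/4.6-.4)
th=-.124; R=np.array([[np.cos(th),-np.sin(th)],[np.sin(th),np.cos(th)]]); o=np.array([.617,.0025])
rk=lambda p:R.T@(np.array(p[:2])-o)
for c,q,z in((S,[s(388,60),s(434,80),s(386,138),s(337,118)],.084),(S,[s(397,234),s(440,180),s(347,215)],0),(D,[d(82,347),d(165,308),d(203,345),d(118,385)],.084),(D,[d(80,447),d(108,484),d(197,452)],0)):
    P=np.array([onz(c,x,z) for x in q]); print("world\n",P[:,:2],"\nmean",P.mean(0),"rack\n",np.array([rk(p) for p in P]))
print("tri rail +y end", tri(S,(261,(221)),D,(275.5,163)))
# big objects: bases/tops
print("mill top",onz(S,(435/1.5,313/1.5),.135),onz(D,(378/1.5,212/1.5),.135))
print("bottle",onz(S,(439/1.5,281/1.5),.085),onz(D,(332/1.5,258/1.5),.085))
print("mug top",onz(S,(225/1.5,234/1.5),.088),onz(D,(503/1.5,413/1.5),.088))
# divider front predicted / back face check
for y in(-162,-108,-54,0,54,108,162):
    p=o+R@np.array([-.0175,y/1e3]); q=proj(D,[*p,.03]);print(y,(q-[254.6,149.6])*4.6)
```

```text
world
 [[ 0.4943 -0.0117]
 [ 0.5066  0.0182]
 [ 0.5561  0.0014]
 [ 0.5449 -0.0296]] 
mean [ 0.5255 -0.0054  0.084 ] rack
 [[-0.12   -0.0293]
 [-0.1115  0.002 ]
 [-0.0603 -0.0087]
 [-0.0676 -0.0407]]
world
 [[ 0.5547  0.0005]
 [ 0.5083  0.0168]
 [ 0.5445 -0.0324]] 
mean [ 0.5358 -0.005   0.    ] rack
 [[-0.0615 -0.0097]
 [-0.1096  0.0007]
 [-0.0677 -0.0436]]
world
 [[ 0.4959  0.0098]
 [ 0.5471 -0.0012]
 [ 0.5407 -0.033 ]
 [ 0.4893 -0.0215]] 
mean [ 0.5182 -0.0115  0.084 ] rack
 [[-0.1211 -0.0078]
 [-0.069  -0.0123]
 [-0.0713 -0.0447]
 [-0.1237 -0.0396]]
world
 [[ 0.5015  0.0142]
 [ 0.493  -0.0144]
 [ 0.5434 -0.0327]] 
mean [ 0.5126 -0.011   0.    ] rack
 [[-0.1161 -0.0026]
 [-0.1209 -0.0321]
 [-0.0686 -0.044 ]]
tri rail +y end (array([0.6717, 0.1682, 0.085 ]), np.float64(0.003204944284798289))
mill top [0.6608 0.2391 0.135 ] [0.6487 0.2335 0.135 ]
bottle [0.5407 0.2412 0.085 ] [0.5418 0.2418 0.085 ]
mug top [ 0.4795 -0.1888  0.088 ] [ 0.4794 -0.1891  0.088 ]
-162 [430.0843 503.6548]
-108 [354.9647 440.9462]
-54 [283.9361 381.6528]
0 [216.6733 325.503 ]
54 [152.8844 272.2531]
108 [ 92.3071 221.6842]
162 [ 34.7049 173.5989]
```

Tin centre is about world (0.523,-0.008), and the rack origin about (0.617,0.0025) with yaw -0.124. The predicted divider fronts match the side crop. I'm moving to rail_1 now with the fingers shut.

```bash
cat > d.py <<'E'
import sys
from h import *
from scipy.spatial.transform import Rotation as Ro
np.set_printoptions(precision=4,suppress=True)
th=-.124; RK=np.array([[np.cos(th),-np.sin(th)],[np.sin(th),np.cos(th)]]); o=np.array([.617,.0025])
def delta(xr,yr,z,yawr=0.):
    "rack-frame target -> remaining shift in tool axes, turn about tool z"
    s=monitor.sense(); T=Ro.from_rotvec(s["tcp_rot"]).as_matrix(); p=np.r_[o+RK@[xr,yr],z]
    yaw=np.arctan2(-T[0,1],T[1,1]); now=RK.T@(np.array(s["tool_pos"][:2])-o)
    print("rack now",now,"z",s["tool_pos"][2],"yaw rel rack",yaw-th,"tilt",T[:,2],"F",np.array(s["force"]),"t",s["clock"])
    print("tool shift",T.T@(p-s["tool_pos"]),"turn z",-(yawr+th-yaw))
if __name__=="__main__": delta(*map(float,sys.argv[1:]))
E
R5='' ; python3 nudge.py '{"ticks": [[-0.034, -0.0206, 0, 0, 0, 0], [-0.034, -0.0206, 0, 0, 0, 0], [-0.034, -0.0206, 0, 0, 0, 0], [-0.034, -0.0206, 0, 0, 0, 0], [-0.034, -0.0206, 0, 0, 0, 0]]}' 0
python3 nudge.py '{"ticks": [[-0.034, -0.0206, 0, 0, 0, 0], [-0.034, -0.0206, 0, 0, 0, 0], [-0.034, -0.0206, 0, 0, 0, 0], [-0.034, -0.0206, 0, 0, 0, 0], [-0.034, -0.0206, 0, 0, 0, 0]]}'
python3 nudge.py '{"ticks": [[-0.034, -0.0206, 0, 0, 0, 0], [-0.034, -0.0206, 0, 0, 0, 0], [-0.034, -0.0206, 0, 0, 0, 0], [-0.034, -0.0206, 0, 0, 0, 0], [0, 0, 0, 0, 0, 0]]}'
python3 d.py .036 .135 .15
```

```text
clock: 0.52
tool_pos: [0.3151, 0.5054, 0.191]
tcp_rot: [-0.416, -3.114, 0.001]
force: [0.4, -0.1, 0.7]
gripper_width: 0.0614
gripper_force: 0.0
clock: 0.93
tool_pos: [0.452, 0.3614, 0.1912]
tcp_rot: [-0.416, -3.113, 0.0]
force: [1.2, -0.1, 0.0]
gripper_width: 0.0283
gripper_force: 0.0
clock: 1.35
tool_pos: [0.5668, 0.238, 0.1912]
tcp_rot: [0.437, 3.107, -0.008]
force: [0.9, -1.2, 0.3]
gripper_width: 0.0016
gripper_force: 0.0
rack now [-0.0789  0.2275] z 0.1911782532551134 yaw rel rack -0.15520731084239897 tilt [ 0.0037 -0.0056 -1.    ] F [ 0.926  -1.1698  0.2867] t 1.35
tool shift [-0.1276 -0.0734  0.0421] turn z -0.15520731084239897
```

```bash
python3 nudge.py '{"ticks": [[0, 0, 0, 0, 0, -0.078], [0, 0, 0, 0, 0, -0.078], [-0.0383, -0.0308, 0, 0, 0, 0], [-0.0383, -0.0308, 0, 0, 0, 0], [-0.0383, -0.0308, 0, 0, 0, 0]]}' 
python3 nudge.py '{"ticks": [[0, 0, 0.02, 0, 0, 0], [0, 0, 0.02, 0, 0, 0], [0, 0, 0, 0, 0, 0]]}'
python3 d.py .036 .135 .092
python3 - <<'E'
from h import *
im=viewer.capture("wrist"); np.save("pics/w1",im); save("pics/w1.png",im)
import json;m=viewer.camera_model("wrist");json.dump({k:np.array(v).tolist() for k,v in m.items()},open("pics/w1.json","w"))
for n in("scene","side"): np.save("pics/%s1"%n,viewer.capture(n))
a=np.load("pics/scene1.npy")[130:250,120:320];save("pics/sc2.png",a,4)
E
```

```text
clock: 1.77
tool_pos: [0.6494, 0.1593, 0.1912]
tcp_rot: [-0.169, -3.136, -0.0]
force: [1.0, 0.5, 0.7]
gripper_width: 0.0005
gripper_force: 0.0
clock: 2.02
tool_pos: [0.6462, 0.158, 0.1465]
tcp_rot: [-0.174, -3.128, 0.005]
force: [-2.4, -0.7, -0.9]
gripper_width: 0.0005
gripper_force: 0.0
rack now [0.0097 0.158 ] z 0.14654617137591458 yaw rel rack 0.012667353830024444 tilt [-0.0085 -0.0025 -1.    ] F [-2.4288 -0.7153 -0.9111] t 2.0167
tool shift [-0.0265 -0.0231  0.0544] turn z 0.012667353830024444
```

View pics/w1.png

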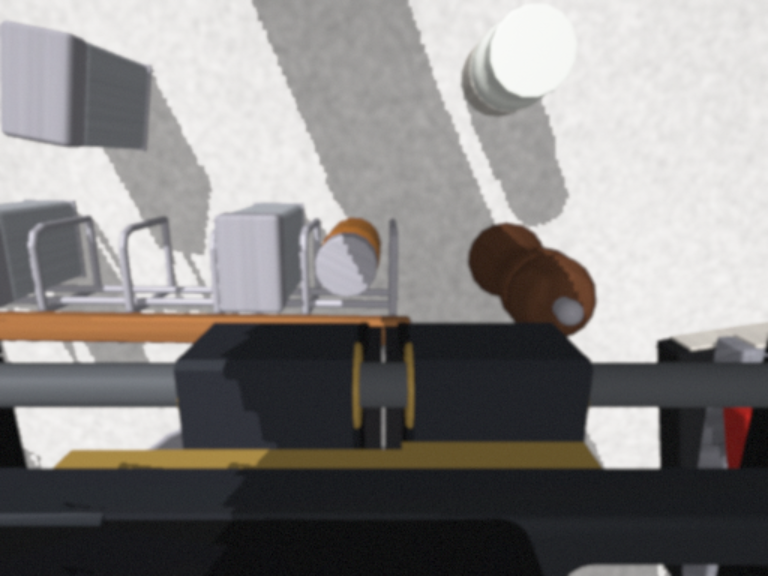

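The wrist view shows the mill at (550,290), jar at (347,262) in bay 1 and tin in bay 2, with the stray tin's top corners at (3,22), (82,35) and (70,147) (1.5x pixels). The rail's front edge runs along row ~315 and ends at column 408. I'll use these to check the rack pose.

```bash
python3 - <<'E'
from d import *
import json
m=json.load(open("pics/w1.json")); f=192/np.tan(np.radians(m["fovy"])/2)
c=(f,m["cx"],m["cy"],cv2.Rodrigues(np.array(m["rvec"]))[0],np.array(m["tvec"]))
def rep(n,u,v,z):
    p=onz(c,(u/1.5,v/1.5),z)[:2]; print(n,p,"rack",RK.T@(p-o))
rep("rail fr end",408,318,.092); rep("rail fr left",5,313,.092)
for n,u,v in(("tin front-left? ",3,22),("b",82,35),("c",70,147),("d",1,133)): rep(n,u,v,.084)
rep("base",150,66,0);rep("base2",147,149,0)
rep("rack tin2 tl",215,215,.084);rep("rack tin2 br",280,310,.084)
rep("div end top fr",394,222,.0625);rep("div12 top fr",312,222,.0625);rep("div 0 top fr",163,220,.0625);rep("jar",347,262,.082)
rep("mill",568,310,.135);rep("bottle",533,50,.085)
E
python3 nudge.py '{"ticks": [[-0.013, -0.0115, 0, 0, 0, 0.006], [-0.013, -0.0115, 0, 0, 0, 0.006], [0, 0, 0.02, 0, 0, 0], [0, 0, 0.01, 0, 0, 0], [0, 0, 0, 0, 0, 0]]}'
python3 d.py .036 .135 .092
```

```text
rail fr end [0.665  0.1704] rack [0.0269 0.1726]
rail fr left [ 0.6379 -0.0504] rack [ 0.0272 -0.0499]
tin front-left?  [ 0.4936 -0.0124] rack [-0.1206 -0.03  ]
b [0.5036 0.0247] rack [-0.1153  0.008 ]
c [0.5549 0.0043] rack [-0.0618 -0.0059]
d [ 0.5442 -0.0294] rack [-0.0683 -0.0407]
base [0.5024 0.0184] rack [-0.1157  0.0017]
base2 [0.5544 0.0041] rack [-0.0624 -0.0061]
rack tin2 tl [0.5981 0.0726] rack [-0.0274  0.0673]
rack tin2 br [0.6551 0.0988] rack [0.0259 0.1002]
div end top fr [0.6153 0.1685] rack [-0.0222  0.1645]
div12 top fr [0.61   0.1206] rack [-0.0215  0.1164]
div 0 top fr [0.5992 0.0339] rack [-0.0215  0.0289]
jar [0.6321 0.14  ] rack [-0.0021  0.1383]
mill [0.6543 0.2424] rack [0.0073 0.2427]
bottle [0.5352 0.2455] rack [-0.1112  0.231 ]
clock: 2.58
tool_pos: [0.6712, 0.1321, 0.1191]
tcp_rot: [-0.193, -3.132, 0.003]
force: [0.3, 0.0, -0.7]
gripper_width: 0.0004
gripper_force: 0.0
rack now [0.0378 0.1353] z 0.1190911408619857 yaw rel rack 0.0006326168788464565 tilt [-0.0042 -0.0014 -1.    ] F [ 0.2691  0.0214 -0.7015] t 2.5833
tool shift [ 0.0017 -0.0003  0.0271] turn z 0.0006326168788464565
```

The rack pose checks out: the rail front measures 27 mm (28 expected) and its end 172.6 mm (172 expected). Touching rail_1.

```bash
python3 nudge.py '{"ticks": [[0.0017, 0, 0.018, 0, 0, 0], [0, 0, 0.006, 0, 0, 0], [0, 0, 0.002, 0, 0, 0], [0, 0, 0, 0, 0, 0]]}'
python3 nudge.py '{"ticks": [[0, 0, 0.001, 0, 0, 0], [0, 0, 0.001, 0, 0, 0], [0, 0, 0, 0, 0, 0]]}'
```

```text
clock: 2.92
tool_pos: [0.6704, 0.1341, 0.0953]
tcp_rot: [-0.19, -3.135, 0.0]
force: [0.2, 0.7, 0.2]
gripper_width: 0.0004
gripper_force: 0.0
clock: 3.17
tool_pos: [0.6709, 0.1341, 0.094]
tcp_rot: [0.191, 3.135, 0.001]
force: [-0.3, -0.1, 0.7]
gripper_width: 0.0007
gripper_force: 0.0
```

```bash
python3 nudge.py '{"ticks": [[0, 0, 0.0015, 0, 0, 0], [0, 0, 0.0015, 0, 0, 0], [0, 0, 0, 0, 0, 0]]}'
python3 d.py .036 .135 .092
```

```text
clock: 3.42
tool_pos: [0.6704, 0.1339, 0.0902]
tcp_rot: [-0.191, -3.135, 0.0]
force: [0.3, 0.3, -0.4]
gripper_width: 0.0003
gripper_force: 0.0
rack now [0.0367 0.137 ] z 0.09021458692138454 yaw rel rack 0.0022314510851522 tilt [-0.0004  0.     -1.    ] F [ 0.3387  0.2825 -0.4144] t 3.4167
tool shift [ 0.0008 -0.002  -0.0018] turn z 0.0022314510851522
```

```bash
python3 nudge.py '{"ticks": [[0, 0, 0.001, 0, 0, 0], [0, 0, 0.001, 0, 0, 0], [0, 0, 0, 0, 0, 0]]}'|sed -n '2p;4p'
python3 nudge.py '{"ticks": [[0, 0, 0.001, 0, 0, 0], [0, 0, 0, 0, 0, 0]]}'|sed -n '2p;4p'
```

```text
tool_pos: [0.6705, 0.1339, 0.0882]
force: [-0.5, 0.2, 0.1]
tool_pos: [0.6705, 0.1339, 0.0872]
force: [-0.4, -1.1, -0.3]
```

No force at 5 mm below the nominal height, so I'll look.

Run:
```python
from h import *
a=viewer.capture("scene")[165:240,190:290];b=viewer.capture("side")[130:230,240:340]
A=cv2.resize(a,(533,400),interpolation=cv2.INTER_CUBIC);B=cv2.resize(b,(400,400),interpolation=cv2.INTER_CUBIC)
save("pics/t1.png",np.hstack([A[:,133-100:],B[:,:300]]),1)
for n in("scene","side"): print(n,proj(cam(n),monitor.sense()["tool_pos"]))
```

```text
scene [247.24442164 218.80403072]
side [283.97620368 167.83391354]
```

View pics/t1.png

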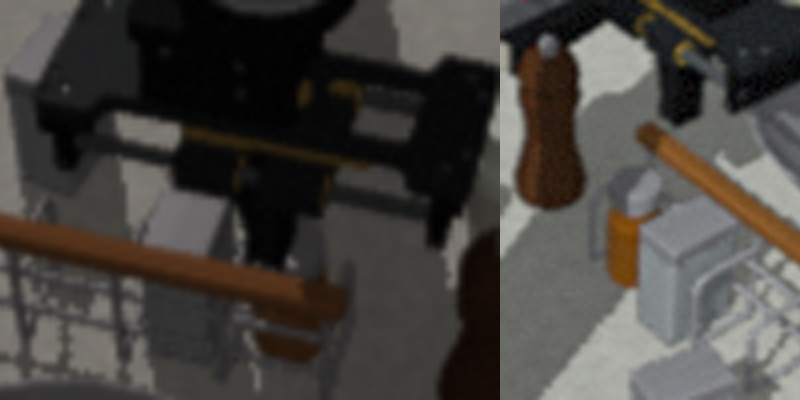

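Run:
```python
from d import *
p,e=tri(cam("scene"),(245.9,213.8),cam("side"),(286.3,160.5)); print(p,e,RK.T@(p[:2]-o))
a=viewer.capture("wrist")
m=viewer.camera_model("wrist"); print(proj(cam("wrist"),monitor.sense()["tool_pos"]))
save("pics/w2.png",a)
```

```text
[0.6745 0.1309 0.1118] 0.0007258337688716927 [0.0412 0.1345]
[256.2041 215.9012]
```

View pics/w2.png

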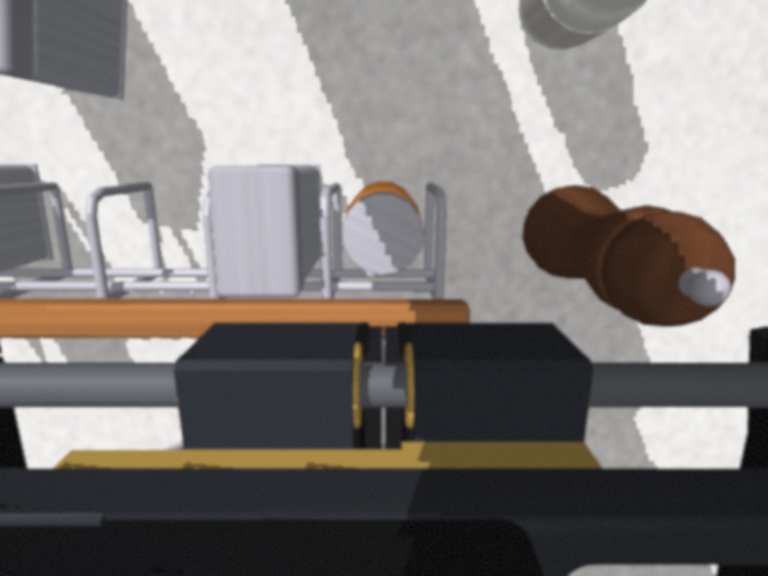

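Triangulating the fingertip gives z≈0.11 over the rail, at rack (0.041,0.134). It is above the rail, not beside it, so I'll descend gently with force watched.

```bash
for i in 1; do python3 nudge.py '{"ticks": [[0, 0, 0.002, 0, 0, 0], [0, 0, 0.002, 0, 0, 0], [0, 0, 0, 0, 0, 0]]}'|sed -n '2p;4p'; done
python3 nudge.py '{"ticks": [[0, 0, 0.002, 0, 0, 0], [0, 0, 0.002, 0, 0, 0], [0, 0, 0, 0, 0, 0]]}'|sed -n '2p;4p'
python3 - <<'E'
from h import *
a=viewer.capture("scene")[165:240,190:290];b=viewer.capture("side")[130:230,240:340]
A=cv2.resize(a,(533,400),interpolation=cv2.INTER_CUBIC);B=cv2.resize(b,(400,400),interpolation=cv2.INTER_CUBIC)
save("pics/t2.png",cv2.convertScaleAbs(np.hstack([A[:,133-100:],B[:,:300]]),alpha=2.2),1)
E
```

```text
tool_pos: [0.6702, 0.1338, 0.0828]
force: [-0.0, -0.1, 0.0]
tool_pos: [0.6702, 0.1339, 0.0788]
force: [0.2, 0.6, -0.5]
```

View pics/t2.png

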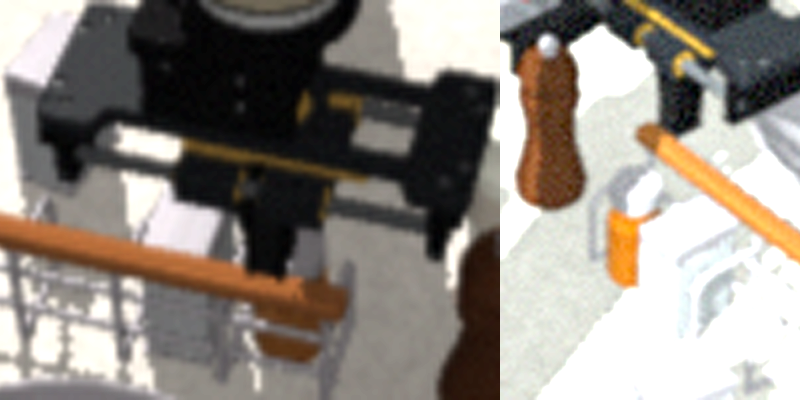

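The tip is now at scene crop (265,278), just covering the rail top from the camera's side, and at side crop (682,135), still a little above it. Continuing down.

```bash
python3 - <<'E'
from d import *
p,e=tri(cam("scene"),(245.9,217.2),cam("side"),(285.5,163.7)); print(p,e,RK.T@(p[:2]-o))
E
python3 nudge.py '{"ticks": [[0, 0, 0.002, 0, 0, 0], [0, 0, 0.002, 0, 0, 0], [0, 0, 0, 0, 0, 0]]}'|sed -n '2p;4p'
python3 nudge.py '{"ticks": [[0, 0, 0.0015, 0, 0, 0], [0, 0, 0.0015, 0, 0, 0], [0, 0, 0, 0, 0, 0]]}'|sed -n '2p;4p'
```

```text
[0.675  0.132  0.0996] 0.0016890664217965685 [0.0415 0.1357]
tool_pos: [0.6703, 0.1338, 0.0749]
force: [-0.3, -0.0, 0.6]
tool_pos: [0.6704, 0.1339, 0.072]
force: [0.4, -0.6, -0.7]
```

```bash
python3 nudge.py '{"ticks": [[0, 0, 0.001, 0, 0, 0], [0, 0, 0.001, 0, 0, 0], [0, 0, 0, 0, 0, 0]]}'|sed -n '2p;4p'
python3 nudge.py '{"ticks": [[0, 0, 0.001, 0, 0, 0], [0, 0, 0.001, 0, 0, 0], [0, 0, 0, 0, 0, 0]]}'|sed -n '2p;4p'
python3 nudge.py '{"ticks": [[0, 0, 0.001, 0, 0, 0], [0, 0, 0, 0, 0, 0]]}'|sed -n '2p;4p'
```

```text
tool_pos: [0.6705, 0.1339, 0.0702]
force: [0.2, 0.4, -0.1]
tool_pos: [0.6705, 0.1339, 0.0682]
force: [0.6, -0.1, 0.9]
tool_pos: [0.6705, 0.1339, 0.0672]
force: [1.2, 0.2, 0.7]
```

```bash
python3 nudge.py '{"ticks": [[0, 0, 0.001, 0, 0, 0], [0, 0, 0.001, 0, 0, 0], [0, 0, 0, 0, 0, 0]]}'|sed -n '2p;4p'
python3 - <<'E'
from h import *
for n,(x0,y0,x1,y1) in {"scene":(225,190,275,235),"side":(270,140,310,190)}.items():
    g=viewer.capture(n).max(2)[y0:y1,x0:x1]
    print(n,x0,y0)
    if n=="scene":
        for r in range(14,40): print(y0+r,' '.join('%3d'%v for v in g[r,10:40]))
    else:
        for r in range(10,36): print(y0+r,' '.join('%3d'%v for v in g[r,4:32]))
E
```

```text
tool_pos: [0.6704, 0.1339, 0.0652]
force: [0.2, -0.2, -0.8]
scene 225 190
204   7   9   8   7  10  19  24  21  23  19  11   8   8   9   8   7  10   7   7   7   8  12  31  30  57  65  66  65  63  64
205   9   8  10   9  10  25  22  17  17  22  11   9   8   9   8   9   9   8   8   9   8  13  37  29  51  62  63  62  62  64
206  11   9   8   8   9  22  19   8   8  19  12   8   8   8   7  10   7   8  10   9   9  19  35  26  32  36  40  41  51  55
207  35  21  11  10   9  12   9   4   5  11   9   8   8   9   9   8   9   8   8   8  11  27  30  27  26  27  27  26  31  32
208  90  60  30  22  18  10   4   4   3   6   8   7   8   9   7   8   8   9   9   8  13  37  32  29  27  25  24  25  27  26
209  96  59  36  35  34  26   8   3   3   8   8   9   9   9   9   8   9   7   8   8  12  38  50  57  50  40  33  28  27  26
210  83  47  36  38  43  59  24   4   2   6   5   7   7   8   6   7   9  10   8   8  10  29  56  66  64  62  59  57  47  45
211  69  41  38  40  41  56  41  11   5   6   5   7   4   5   4   5  13  22  19  15  14  33  56  66  68  67  66  67  63  62
212  58  41  40  40  42  50  46  1
[... 4526 characters left out ...]
 108
170 108 107  96  90  86  98 102 106 123 129 134 140 138 129 128 122 119 106 101 113 123 117 108 107 107 105 106 103
171  92  91  88  89  89 103 102 102 108 114 126 136 141 137 130 124 123 116 112 108 108 108 110 107 108 107 104 106
172  82  83  91 103 105 107 107 105 104 108 110 122 133 141 137 134 128 122 121 115 110 102 105 108 104 107 107 107
173  82  89  97 123 128 116 107 107 105 103 100 113 117 126 141 140 132 127 124 124 119 108 102 102 106 105 104 124
174  89 115 126 138 139 133 113 106 104 106 103 103 110 117 122 138 142 137 129 125 120 117 106 105 101 109 125 151
175  98 126 137 137 137 135 111 102 102 106 106 109 101 109 107 121 133 143 139 130 129 122 119 113 106 112 146 169
```

Run:
```python
from d import *
S,D=cam("scene"),cam("side")
for z in(.086,.092,.098,.104):
    print(z,[RK.T@(onz(c,p,z)[:2]-o)*1000 for c,p in((D,(278.7,165.3)),(D,(284.5,168.5)),(S,(242,219)),(S,(249,220.3)))])
print(monitor.sense()["joint_pos"])
```

```text
0.086 [array([ 33.859 , 155.4167]), array([ 37.2779, 135.2408]), array([ 40.0914, 123.9578]), array([ 39.3223, 142.3798])]
0.092 [array([ 28.8603, 149.6851]), array([ 32.2537, 129.6601]), array([ 44.5868, 125.3816]), array([ 43.8239, 143.6575])]
0.098 [array([ 23.8616, 143.9535]), array([ 27.2294, 124.0795]), array([ 49.0823, 126.8054]), array([ 48.3255, 144.9352])]
0.104 [array([ 18.8629, 138.2219]), array([ 22.2052, 118.4988]), array([ 53.5778, 128.2292]), array([ 52.827, 146.213])]
[-0.3511  0.6005  0.1354  1.6333 -0.0966  0.9144  1.2689]
```

The outlines match for a tip at z≈0.096, rack (37,135) mm, so it's still just above the rail. Keep going in 1 mm steps.

```bash
python3 nudge.py '{"ticks": [[0, 0, 0.001, 0, 0, 0], [0, 0, 0.001, 0, 0, 0], [0, 0, 0, 0, 0, 0]]}'|sed -n '2p;4p'
python3 nudge.py '{"ticks": [[0, 0, 0.001, 0, 0, 0], [0, 0, 0.001, 0, 0, 0], [0, 0, 0, 0, 0, 0]]}'|sed -n '2p;4p'
```

```text
tool_pos: [0.6704, 0.1339, 0.0632]
force: [0.5, -0.0, 0.5]
tool_pos: [0.6706, 0.1339, 0.0614]
force: [0.8, -0.5, -0.2]
```

```bash
python3 nudge.py '{"ticks": [[0, 0, 0.001, 0, 0, 0], [0, 0, 0, 0, 0, 0]]}'|sed -n '2p;4p'
python3 nudge.py '{"ticks": [[0, 0, 0.001, 0, 0, 0], [0, 0, 0, 0, 0, 0]]}'|sed -n '2p;4p'
```

```text
tool_pos: [0.6707, 0.134, 0.0614]
force: [-1.6, -0.4, 5.7]
tool_pos: [0.6707, 0.134, 0.0613]
force: [-3.8, -0.3, 9.5]
```

Contact, 9.5 N upward. I'll check by the moment and a picture that it is the fingertip on the rail and not the body on the mill.

Run:
```python
from d import *
s=monitor.sense(); print(s["force"],s["ft_torque"],s["tool_pos"])
a=viewer.capture("scene")[130:250,200:320]; b=viewer.capture("side")[100:220,220:340]; w=viewer.capture("wrist"); np.save("pics/w3",w)
save("pics/t3.png",cv2.convertScaleAbs(np.hstack([cv2.resize(cv2.convertScaleAbs(x,alpha=k),(400,400),interpolation=cv2.INTER_CUBIC) for x,k in((a,2.2),(b,1.4))]),alpha=1),1)
```

```text
[-3.8096 -0.3069  9.5455] [-0.1446  0.859  -0.0121] [0.6707 0.134  0.0613]
```

View pics/t3.png

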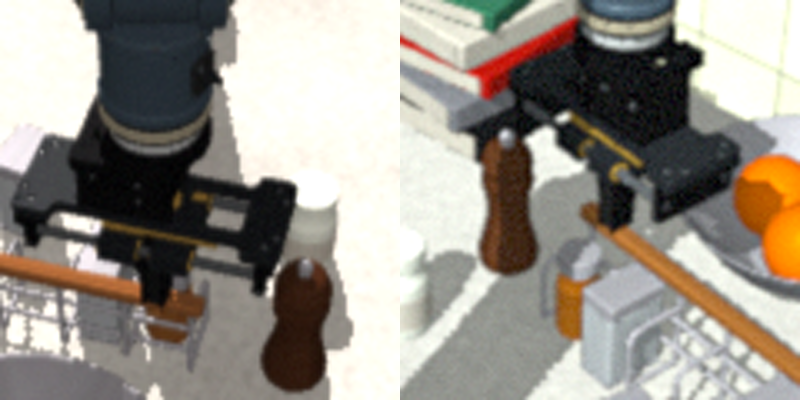

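Run:
```python
from d import *
f,cx,cy,R,t=cam("wrist"); C=-R.T@t; print(f,cx,cy,C,R[2],"C-tcp",C-monitor.sense()["tool_pos"])
for n,w1 in(("w1 tin",70/1.5),("w2 tin",89/1.5)): print(n,f*.036/w1)
print("jar w1",f*.038/(64/1.5),"w2",f*.038/(82/1.5))
c=(f,cx,cy,R,t)
im=np.load("pics/w3.npy"); hsv=cv2.cvtColor(im,cv2.COLOR_RGB2HSV); m=((hsv[...,0]<18)&(hsv[...,1]>110)&(hsv[...,2]>60)).astype(np.uint8)
n,l,st,ce=cv2.connectedComponentsWithStats(m)
print([(st[i].tolist(),ce[i]) for i in range(1,n) if st[i,4]>60])
# predicted pixels for known pts
for nm,p in(("rail end fr",(.028,.172,.092)),("div0 topfr",(-.0175,0,.0625)),("div162",(-.0175,.162,.0625)),("tin2 c",(.001,.081,.084)),("jar",(.0,.135,.082))):
    print(nm,proj(c,[*(o+RK@p[:2]),p[2]]))
save("pics/w3.png",im)
```

```text
317.4007873743806 255.14198819056813 186.74762012070818 [0.6014 0.1418 0.2538] [ 0.2515 -0.0311 -0.9674] C-tcp [-0.0693  0.0079  0.1924]
w1 tin 0.24485203597452218
w2 tin 0.1925802530136691
jar w1 0.28268507625530775 w2 0.22063225463828898
[([230, 123, 50, 20, 281], array([255.0569, 129.3701])), ([378, 127, 134, 107, 4227], array([466.3549, 176.0282])), ([0, 212, 315, 29, 4008], array([ 80.0958, 224.9973]))]
rail end fr [320.8725 219.5319]
div0 topfr [ 26.0922 129.5943]
div162 [298.292 130.052]
tin2 c [153.4786 167.3945]
jar [252.6915 165.062 ]
```

View pics/w3.png

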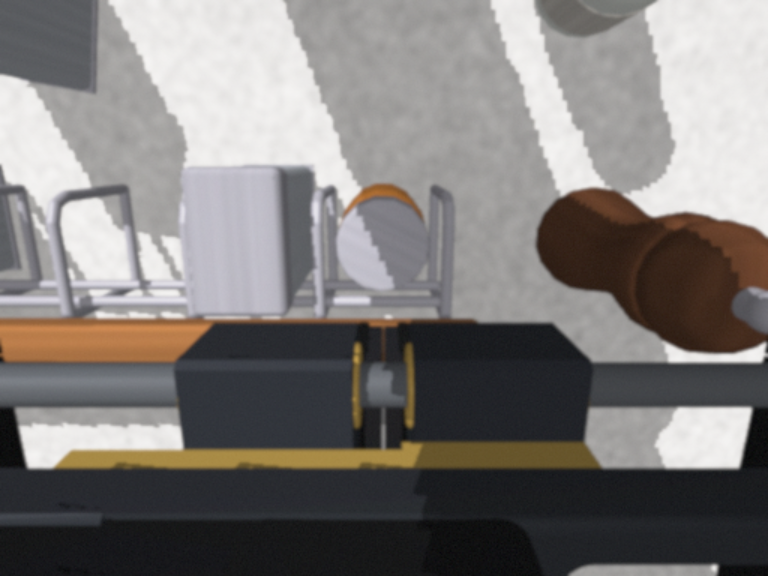

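The side and scene views both show the finger ending on the rail top at bay 1, with body and mill apart. The moment also puts the load at the finger rather than out at the mill. So rail contact happens at sensed z≈0.061. On to rail_2.

```bash
python3 nudge.py '{"ticks": [[0, 0, -0.02, 0, 0, 0], [0, 0, -0.015, 0, 0, 0], [0, -0.027, 0, 0, 0, 0], [0, -0.027, 0, 0, 0, 0], [0, 0, 0, 0, 0, 0]]}'|sed -n '2p;4p'
python3 d.py .037 .081 .0614
```

```text
tool_pos: [0.6639, 0.0721, 0.0949]
force: [-0.4, -1.5, 0.3]
rack now [0.0379 0.0749] z 0.09491656081592886 yaw rel rack -0.005521600696413859 tilt [ 0.0002 -0.0051 -1.    ] F [-0.363  -1.4886  0.2964] t 7.5
tool shift [0.0009 0.0063 0.0335] turn z -0.005521600696413859
```

```bash
python3 nudge.py '{"ticks": [[0, 0, 0, 0, 0, 0], [0, 0, 0.015, 0, 0, 0], [0, 0, 0.01, 0, 0, 0], [0, 0, 0, 0, 0, 0]]}'|sed -n '2p;4p'
python3 d.py .037 .081 .0614
```

```text
tool_pos: [0.6619, 0.0815, 0.0666]
force: [0.2, 0.6, -0.1]
rack now [0.0348 0.084 ] z 0.06655114437773996 yaw rel rack 0.0038456357575289563 tilt [-0.0052  0.     -1.    ] F [ 0.1813  0.5528 -0.08  ] t 7.8333
tool shift [-0.0022 -0.003   0.0051] turn z 0.0038456357575289563
```

```bash
python3 nudge.py '{"ticks": [[-0.001, -0.003, 0, 0, 0, 0], [0, 0, 0.003, 0, 0, 0], [0, 0, 0.001, 0, 0, 0], [0, 0, 0, 0, 0, 0]]}'|sed -n '2p;4p'
python3 nudge.py '{"ticks": [[0, 0, 0.001, 0, 0, 0], [0, 0, 0.001, 0, 0, 0], [0, 0, 0, 0, 0, 0]]}'|sed -n '2p;4p'
python3 d.py .037 .081 .0614
```

```text
tool_pos: [0.6648, 0.0773, 0.0655]
force: [0.5, -0.3, -0.0]
tool_pos: [0.6646, 0.0773, 0.0634]
force: [-0.2, -1.0, 0.2]
rack now [0.038  0.0801] z 0.06340062808255753 yaw rel rack 0.0023063133638908384 tilt [-0.      0.0001 -1.    ] F [-0.1733 -0.9627  0.1526] t 8.4167
tool shift [0.001  0.0009 0.002 ] turn z 0.0023063133638908384
```

```bash
python3 nudge.py '{"ticks": [[0, 0, 0.001, 0, 0, 0], [0, 0, 0.001, 0, 0, 0], [0, 0, 0, 0, 0, 0]]}'|sed -n '2p;4p'
python3 nudge.py '{"ticks": [[0, 0, 0.001, 0, 0, 0], [0, 0, 0.001, 0, 0, 0], [0, 0, 0, 0, 0, 0]]}'|sed -n '2p;4p'
python3 d.py .037 .081 .0614
```

```text
tool_pos: [0.6647, 0.0772, 0.0614]
force: [0.4, 0.4, 0.2]
tool_pos: [0.6648, 0.0773, 0.0614]
force: [-2.5, -0.2, 10.4]
rack now [0.0382 0.0801] z 0.06135106816740692 yaw rel rack 0.0021451522109525584 tilt [ 0.0002  0.0005 -1.    ] F [-2.4665 -0.2305 10.3856] t 8.9167
tool shift [ 0.0012  0.0009 -0.    ] turn z 0.0021451522109525584
```

Same contact height at rail_2, well away from the mill, so it is the rail. On to rail_3.

```bash
python3 nudge.py '{"ticks": [[0, 0, -0.02, 0, 0, 0], [0, 0, -0.015, 0, 0, 0], [0.0006, -0.027, 0, 0, 0, 0], [0.0006, -0.026, 0, 0, 0, 0], [0, 0, 0, 0, 0, 0]]}'|sed -n '2p;4p'
python3 nudge.py '{"ticks": [[0, 0, 0, 0, 0, 0], [0, 0, 0.015, 0, 0, 0], [0, 0, 0.014, 0, 0, 0], [0, 0, 0, 0, 0, 0], [0, 0, 0, 0, 0, 0]]}'|sed -n '2p;4p'
python3 d.py .037 .027 .0614
```

```text
tool_pos: [0.6565, 0.0169, 0.0949]
force: [-0.6, -1.2, 0.3]
tool_pos: [0.6564, 0.026, 0.0646]
force: [-0.7, 0.6, -0.1]
rack now [0.0362 0.0282] z 0.06457893062704145 yaw rel rack 0.0036430505814643854 tilt [-0.002   0.0006 -1.    ] F [-0.6714  0.6496 -0.0898] t 9.75
tool shift [-0.0008 -0.0012  0.0032] turn z 0.0036430505814643854
```

```bash
python3 nudge.py '{"ticks": [[0, -0.001, 0.002, 0, 0, 0], [0, 0, 0.001, 0, 0, 0], [0, 0, 0, 0, 0, 0]]}'|sed -n '2p;4p'
python3 nudge.py '{"ticks": [[0, 0, 0.001, 0, 0, 0], [0, 0, 0.001, 0, 0, 0], [0, 0, 0, 0, 0, 0]]}'|sed -n '2p;4p'
python3 d.py .037 .027 .0614
```

```text
tool_pos: [0.6573, 0.0239, 0.0629]
force: [-0.1, -0.3, 0.1]
tool_pos: [0.6574, 0.0239, 0.0614]
force: [0.7, 1.1, 4.8]
rack now [0.0374 0.0262] z 0.061402780585025206 yaw rel rack 0.0021514252305636916 tilt [ 0.001   0.0004 -1.    ] F [0.6996 1.0931 4.7863] t 10.25
tool shift [0.0004 0.0008 0.    ] turn z 0.0021514252305636916
```

```bash
python3 nudge.py '{"ticks": [[0, 0, 0.001, 0, 0, 0], [0, 0, 0, 0, 0, 0]]}'|sed -n '2p;4p'
python3 - <<'E'
from d import *
f,cx,cy,R,t=cam("wrist")
K=np.array([[f,0,cx],[0,f,cy],[0,0,1]])
obj=[(.028,.172,.092),(-.0175,.162,.0625),(-.0175,0,.0625),(-.027,.063,.084),(-.027,.099,.084),(.029,.099,.084),(.029,.063,.084)]
px=np.array([(474,320),(452,196),(55,195),(183,168),(279,168),(285,313),(187,313)])/1.5
W=np.array([[*(o+RK@p[:2]),p[2]] for p in obj])
ok,rv,tv=cv2.solvePnP(W,px,K,None); Rr=cv2.Rodrigues(rv)[0]; print("cam",(-Rr.T@tv).ravel(),Rr[2]); 
e=cv2.projectPoints(W,rv,tv,K,None)[0][:,0]-px; print(e)
E
python3 nudge.py '{"ticks": [[0, 0, -0.025, 0, 0, 0], [0, 0, -0.025, 0, 0, 0], [0, 0, -0.025, 0, 0, 0], [0, 0, 0, 0, 0, 0]]}'|sed -n '2p;4p'
```

```text
tool_pos: [0.6574, 0.0238, 0.0613]
force: [-2.9, 0.8, 9.9]
cam [0.6224 0.1439 0.2617] [ 0.1451 -0.0396 -0.9886]
[[ 2.5616  0.5889]
 [-4.6351 -0.1654]
 [ 1.154  -1.4392]
 [-0.5708 -1.3631]
 [ 0.363  -0.9581]
 [-1.276   2.0441]
 [ 2.0647  1.2402]]
tool_pos: [0.6606, 0.0238, 0.1401]
force: [0.1, 0.8, 0.4]
```

Touch 3 is done. The camera pose agrees with the arm's, so the tip really ends about 30 mm above the reported TCP. Before going low over the tin, I'll check the finger length below the body with a mask of the side image.

```bash
python3 nudge.py '{"ticks": [[0.04, 0, 0, 0, 0, 0], [0.04, 0, 0, 0, 0, 0], [0.04, 0, 0, 0, 0, 0], [0, 0, 0, 0, 0, 0]]}' .08|sed -n '2p;5p'
python3 - <<'E'
from h import *
s=monitor.sense();D=cam("side")
g=viewer.capture("side").max(2); p=np.array(s["tool_pos"]); y=np.array([.124,.992,0])
for k in(0,.03,.07,.1):
  print(k,[proj(D,p+[0,0,k]+q*y).round(1) for q in(-.0475,0,.0475)])
q=proj(D,p+[0,0,.05]).round().astype(int); x0,y0=q[0]-42,q[1]-32; print(x0,y0)
for r in range(y0,y0+64): print(r,''.join('#' if v<48 else('+' if v<75 else '.') for v in g[r,x0:x0+90]))
E
```

```text
tool_pos: [0.5272, 0.0388, 0.1318]
gripper_width: 0.0195
0 [array([286.2, 208.8]), array([273.1, 197.8]), array([260.7, 187.4])]
0.03 [array([286.7, 199.1]), array([273.4, 188.2]), array([260.7, 177.8])]
0.07 [array([287.5, 185.7]), array([273.8, 174.8]), array([260.8, 164.5])]
0.1 [array([288. , 175.1]), array([274.1, 164.4]), array([260.8, 154.2])]
232 150
150 .......+######++#++..+.....########################################.......................
151 .......+###++#####+++##+....+######################################.......................
152 .............++#########+....+#####################################+......................
153 .............+++#########+.....+###################################+......................
154 .............+++++#########.....+##################################+......................
155 ..............++.+##########+....+##################################......................
156 ..............++.+###########+.....+################################+..+..................
157 ..............++++###########+++....+################################+
[... 4640 characters left out ...]
...................................
207 ..........................................................................................
208 ..........................................................................................
209 ..........................................................................................
210 ..........................................................................................
211 ..........................................................................................
212 ..........................................................................................
213 ..........................................................................................
```

Run:
```python
from h import *
s=monitor.sense();D=cam("side");p=np.array(s["tool_pos"]); y=np.array([.124,.992,0]);x=np.array([.992,-.124,0])
print(s["gripper_width"])
for k in(.0,.03,.07,.085,.1):
  print(k,"ends",[proj(D,p+[0,0,k]+a*y+b*x).round(1) for a,b in((-.095,-.0375),(-.095,.0375),(.095,-.0375))],"fing",[proj(D,p+[0,0,k]+a*y-.0095*x).round(1) for a in(-.025,-.01,.01,.025)])
```

```text
0.023157875598019576
0.0 ends [array([289., 226.]), array([314. , 211.6]), array([238.2, 182. ])] fing [array([278.4, 203.7]), array([274.3, 200.2]), array([269. , 195.7]), array([265. , 192.4])]
0.03 ends [array([289.6, 216.3]), array([315. , 201.9]), array([237.8, 172.5])] fing [array([278.8, 194. ]), array([274.6, 190.6]), array([269.2, 186.1]), array([265.1, 182.8])]
0.07 ends [array([290.4, 202.7]), array([316.5, 188.4]), array([237.4, 159.3])] fing [array([279.3, 180.6]), array([275. , 177.2]), array([269.4, 172.7]), array([265.3, 169.4])]
0.085 ends [array([290.7, 197.5]), array([317.1, 183.2]), array([237.2, 154.1])] fing [array([279.5, 175.4]), array([275.2, 172. ]), array([269.5, 167.5]), array([265.4, 164.3])]
0.1 ends [array([291.1, 192.1]), array([317.6, 177.8]), array([237. , 148.9])] fing [array([279.7, 170.1]), array([275.4, 166.7]), array([269.7, 162.3]), array([265.5, 159. ])]
```

The body's lower corner also sits about 30 mm above its predicted place. So the whole tool is simply 31 mm higher than reported (true z = sensed + 0.031). Next I'll straddle the tin, starting above it with the fingers open.

```bash
python3 nudge.py '{"ticks": [[0, 0, 0, 0, 0, 0.09], [0, 0, 0, 0, 0, 0.09], [0, 0, 0, 0, 0, 0]]}' .087|sed -n '2p;5p'
python3 d.py -.092 -.020 -.001 -.18
```

```text
tool_pos: [0.5389, 0.0383, 0.1346]
gripper_width: 0.0431
rack now [-0.0819  0.0258] z 0.13455683732854434 yaw rel rack -0.17949569478746247 tilt [ 0.0013 -0.0001 -1.    ] F [-0.2855 -0.8331 -0.2893] t 11.3833
tool shift [ 0.0019 -0.0469  0.1355] turn z 0.0005043052125375258
```

```bash
python3 nudge.py '{"ticks": [[0.001, -0.0235, 0, 0, 0, 0], [0.001, -0.0235, 0, 0, 0, 0], [0, 0, 0, 0, 0, 0], [0, 0, 0, 0, 0, 0], [0, 0, 0.03, 0, 0, 0]]}' .087|sed -n '2p;4,5p'
python3 nudge.py '{"ticks": [[0, 0, 0.02, 0, 0, 0], [0, 0, 0.01, 0, 0, 0], [0, 0, 0.01, 0, 0, 0], [0, 0, 0.01, 0, 0, 0], [0, 0, 0, 0, 0, 0]]}' |sed -n '2p;4,5p'
python3 d.py -.092 -.020 -.001 -.18
```

```text
tool_pos: [0.5277, -0.0054, 0.1088]
force: [1.1, 1.2, -0.9]
gripper_width: 0.0768
tool_pos: [0.5213, -0.0055, 0.0529]
force: [0.1, -0.0, 0.5]
gripper_width: 0.0865
rack now [-0.094  -0.0198] z 0.052935593547990135 yaw rel rack -0.17679956336115682 tilt [-0.0024 -0.     -1.    ] F [ 0.0982 -0.0067  0.5007] t 12.2167
tool shift [-0.0021  0.0002  0.0539] turn z 0.0032004366388431738
```

```bash
python3 nudge.py '{"ticks": [[0, 0, 0.005, 0, 0, 0], [0, 0, 0.005, 0, 0, 0], [0, 0, 0, 0, 0, 0]]}' |sed -n '2p;4,5p'
python3 nudge.py '{"ticks": [[0, 0, 0.015, 0, 0, 0], [0, 0, 0.015, 0, 0, 0], [0, 0, 0.014, 0, 0, 0], [0, 0, 0, 0, 0, 0]]}' |sed -n '2p;4,5p'
python3 d.py -.092 -.020 -.001 -.18
python3 - <<'E'
from h import *
g=viewer.capture("side").max(2);D=cam("side");p=np.array(monitor.sense()["tool_pos"])
q=proj(D,p+[0,0,.05]).round().astype(int); x0,y0=q[0]-40,q[1]-15; print(x0,y0)
for r in range(y0,y0+60): print(r,''.join('#' if v<48 else('+' if v<85 else('-' if v<130 else('.' if v<165 else ' '))) for v in g[r,x0:x0+80]))
E
```

```text
tool_pos: [0.5218, -0.0059, 0.044]
force: [-0.6, -0.5, 0.2]
gripper_width: 0.0871
tool_pos: [0.5203, -0.0059, -0.0013]
force: [0.3, -0.6, -0.8]
gripper_width: 0.0871
rack now [-0.0949 -0.0203] z -0.0012898726146296433 yaw rel rack -0.17760410271615262 tilt [-0.0037 -0.0001 -1.    ] F [ 0.2717 -0.567  -0.8321] t 12.8
tool shift [-0.0028  0.0008 -0.0003] turn z 0.0023958972838473702
244 218
218 -----------------------...+#---+##-.-+##########################++--------------
219 -----------------------. .+#+++++++--++##########################++---+++-------
220 ----------------------.  .-##++-+++++-++###########################+++++++---...
221 ---------------------.   .-###+-+++++--++################################+--....
222 --------------------.    .-#+----++++--++#################################+-----
223 -------------------.     .++-...-+++++--++#################################++-+-
224 -----------------..      .++....--++++++-++###########################+-+###++++
225 -----------------.       .++-....--++++--+++##########################+--+##+++-
226 ----------------.       
[... 3691 characters left out ...]
             .------
270                                                                          .------
271                                                                          ...----
272                                                                          ....---
273                                                                          ....---
274                                                                          ....--+
275                                                                           ..--++
276                                                                           ..--++
277                                                                           .---++
```

No contact and the tin is straddled. I'll narrow the fingers to a loose cage, turn square to the rack, and push the tin sideways with the inner pad.

```bash
python3 nudge.py '{"ticks": [[-0.0015, 0, 0, 0, 0, 0], [-0.0015, 0, 0, 0, 0, 0], [0, 0, 0, 0, 0, 0], [0, 0, 0, 0, 0, 0], [0, 0, 0, 0, 0, 0]]}' .05 3|sed -n '2p;4,6p'
python3 nudge.py '{"ticks": [[0, 0, 0, 0, 0, -0.06], [0, 0, 0, 0, 0, -0.06], [0, 0, 0, 0, 0, -0.057], [0, 0, 0, 0, 0, 0]]}' |sed -n '2p;4,6p'
python3 d.py -.092 .034 -.001 0
```

```text
tool_pos: [0.5252, -0.0068, 0.0009]
force: [-0.1, -0.7, -0.6]
gripper_width: 0.0616
gripper_force: 0.0
tool_pos: [0.5249, -0.0068, 0.0007]
force: [0.8, -0.4, -0.9]
gripper_width: 0.0508
gripper_force: 0.0
rack now [-0.0903 -0.0206] z 0.0006576626179103859 yaw rel rack 0.00013451998460164982 tilt [ 0.0004  0.0004 -1.    ] F [ 0.8023 -0.431  -0.939 ] t 13.6
tool shift [0.0017 0.0546 0.0017] turn z 0.00013451998460164982
```

```bash
python3 nudge.py '{"ticks": [[0.0004, 0.008, 0, 0, 0, 0], [0.0004, 0.008, 0, 0, 0, 0], [0.0004, 0.008, 0, 0, 0, 0], [0.0004, 0.008, 0, 0, 0, 0], [0, 0, 0, 0, 0, 0]]}'|sed -n '2p;4,6p'
python3 nudge.py '{"ticks": [[0, 0.006, 0, 0, 0, 0], [0, 0.006, 0, 0, 0, 0], [0, 0.006, 0, 0, 0, 0], [0, 0.0046, 0, 0, 0, 0], [0, 0, 0, 0, 0, 0]]}'|sed -n '2p;4,6p'
python3 d.py -.092 .034 -.001 0
python3 - <<'E'
from h import *
g=viewer.capture("side").max(2);D=cam("side");p=np.array(monitor.sense()["tool_pos"])
q=proj(D,p+[0,0,.05]).round().astype(int); x0,y0=q[0]-30,q[1]-10; print(x0,y0)
for r in range(y0,y0+45): print(r,''.join('#' if v<48 else('+' if v<85 else('-' if v<130 else('.' if v<165 else ' '))) for v in g[r,x0:x0+65]))
E
```

```text
tool_pos: [0.5273, 0.028, 0.0004]
force: [0.2, -0.3, -0.5]
gripper_width: 0.05
gripper_force: 0.3
tool_pos: [0.5301, 0.0492, 0.0004]
force: [-0.2, 0.7, 0.0]
gripper_width: 0.0499
gripper_force: 0.0
rack now [-0.092   0.0356] z 0.00038551045132637074 yaw rel rack 0.0008629575128261263 tilt [ 0.0001  0.0009 -1.    ] F [-0.2067  0.6785  0.0337] t 14.4333
tool shift [ 0.     -0.0016  0.0014] turn z 0.0008629575128261263
240 210
210 ------------------+####++-+++++##############################+++#
211 ------------------+##++----+##################################+##
212 ------------------+++--..--+#####################################
213 ---------------------.....-+#####################################
214 ------------------........-+#####################################
215 ------------------........-+#################+####++#############
216 -------------------.......-+################+++##+++############+
217 --------------------......-+########+++#####++####++#############
218 ----------------------.....-++#####+--+##########################
219 ---------------------.......--+###+---
[... 1711 characters left out ...]
 -..                     ......                                   
245 -.                        ..                                     
246 .                                                                
247                                                                  
248                                                                  
249                                                                  
250                                                                  
251                                                                  
252                                                                  
253                                                                  
254
```

Run:
```python
from d import *
D=cam("side")
for uv in((257.3,237),(267.5,245.5),(283,235)): print(RK.T@(onz(D,uv,0)[:2]-o)*1000)
g=viewer.capture("side").astype(int)
for r in(228,232,236,240,242,244): print(r,g[r,248:290:1].max(1))
```

```text
[-124.5999   45.8431]
[-122.2532    7.4936]
[-68.6986  11.2079]
228 [107 110 110 108 106 108 118 135 169 177 159 142 140 142 141 142 144 148
 156 143 127 123 120 121 124 118  82  37  16   7   5  16  17  16  20  21
  29  32  14  13  41 104]
232 [105 104 105 122 155 177 176 177 178 173 154 141 142 138 141 145 144 147
 151 142 127 118 118 118 121 116  74  31  11  11  27  41  58  75  78  92
 103 130 156 168 180 187]
236 [128 162 180 177 172 169 168 173 176 170 143 139 139 141 140 141 143 148
 152 136 123 118 119 113 118 118 116 115 119 120 117 116 122 131 151 172
 187 182 178 176 176 178]
240 [175 172 171 173 177 175 175 174 176 180 182 173 158 147 141 141 144 146
 147 135 121 118 118 115 116 121 133 145 166 174 179 176 176 181 180 177
 176 172 171 174 177 180]
242 [174 175 175 174 173 174 175 174 174 176 178 182 181 180 169 150 148 148
 149 134 123 123 121 131 144 167 178 180 178 181 180 178 180 178 185 187
 183 180 180 177 179 181]
244 [177 180 178 182 179 176 175 174 180 178 179 177 180 180 178 171 165 155
 138 131 141 163 173 180 180 182 183 179 181 177 178 180 181 182 184 183
 182 181 180 179 183 181]
```

Tin centre is now about rack (-95,27) mm, nearly square, in line with bay 3. I'll open the fingers, back out, shut them and go behind the tin.

```bash
python3 nudge.py '{"ticks": [[0, -0.005, 0, 0, 0, 0], [0, -0.003, 0, 0, 0, 0], [0, 0, 0, 0, 0, 0], [0, 0, 0, 0, 0, 0], [0, 0, 0, 0, 0, 0]]}' .08|sed -n '2p;4,6p'
python3 nudge.py '{"ticks": [[0.02, 0, 0, 0, 0, 0], [0.025, 0, 0, 0, 0, 0], [0.02, 0, 0, 0, 0, 0], [0, 0, 0, 0, 0, 0]]}'|sed -n '2p;4,6p'
python3 nudge.py '{"ticks": [[0, 0, 0, 0, 0, 0], [0, 0, 0, 0, 0, 0], [0, 0, 0, 0, 0, 0], [0, 0, 0, 0, 0, 0], [0, 0, 0, 0, 0, 0]]}' 0|sed -n '2p;4,6p'
python3 nudge.py '{"ticks": [[0, 0, 0, 0, 0, 0], [0, 0, 0, 0, 0, 0], [0, 0, 0, 0, 0, 0], [0, 0, 0, 0, 0, 0], [0, 0, 0, 0, 0, 0]]}'|sed -n '2p;4,6p'
python3 d.py -.037 .027 -.001 0
```

```text
tool_pos: [0.529, 0.0394, 0.0004]
force: [-0.2, -0.1, -0.2]
gripper_width: 0.0747
gripper_force: 0.0
tool_pos: [0.4592, 0.048, -0.0002]
force: [-0.4, -1.2, 0.2]
gripper_width: 0.08
gripper_force: 0.0
tool_pos: [0.4653, 0.0476, 0.0004]
force: [-0.8, 0.2, -0.1]
gripper_width: 0.0546
gripper_force: 0.0
tool_pos: [0.4645, 0.0477, 0.0004]
force: [0.4, 0.7, 0.1]
gripper_width: 0.0213
gripper_force: 0.0
rack now [-0.1569  0.026 ] z 0.00040981636741029004 yaw rel rack -0.0008280194417674275 tilt [-0.      0.0001 -1.    ] F [0.4299 0.7104 0.0933] t 16.1167
tool shift [-0.1199  0.0011  0.0014] turn z -0.0008280194417674275
```

```bash
python3 nudge.py '{"ticks": [[0, 0, 0, 0, 0, 0], [0, 0, 0, 0, 0, 0], [0, 0, 0, 0, 0, 0], [0, 0, 0, 0, 0, 0]]}'|sed -n '5p'
python3 nudge.py '{"ticks": [[-0.008, 0.0005, 0, 0, 0, 0], [-0.008, 0.0005, 0, 0, 0, 0], [-0.008, 0, 0, 0, 0, 0], [-0.008, 0, 0, 0, 0, 0], [-0.008, 0, 0, 0, 0, 0]]}'|sed -n '2p;4,6p'
python3 nudge.py '{"ticks": [[-0.006, 0, 0, 0, 0, 0], [-0.006, 0, 0, 0, 0, 0], [-0.006, 0, 0, 0, 0, 0], [0, 0, 0, 0, 0, 0]]}'|sed -n '2p;4,6p'
python3 d.py -.037 .027 -.001 0
python3 - <<'E'
from h import *
g=viewer.capture("side").max(2);D=cam("side");p=np.array(monitor.sense()["tool_pos"])
q=proj(D,p+[0,0,.05]).round().astype(int); x0,y0=q[0]-25,q[1]-15; print(x0,y0)
for r in range(y0,y0+50): print(r,''.join('#' if v<48 else('+' if v<85 else('-' if v<130 else('.' if v<165 else ' '))) for v in g[r,x0:x0+75]))
E
```

```text
gripper_width: 0.002
tool_pos: [0.5048, 0.0436, 0.0003]
force: [-3.1, 1.0, 1.3]
gripper_width: 0.0005
gripper_force: 1.0
tool_pos: [0.524, 0.0412, 0.0005]
force: [0.2, 0.1, -0.1]
gripper_width: 0.0005
gripper_force: 0.0
rack now [-0.0971  0.0269] z 0.0004976659319639171 yaw rel rack -0.0013348324302135117 tilt [ 0.002  0.    -1.   ] F [ 0.2257  0.0598 -0.1473] t 17.2
tool shift [-0.0601  0.0002  0.0016] turn z -0.0013348324302135117
246 208
208 --------+##+--++#####+---+###################################++----.  ....-
209 ---------++#+-+#######++--+##############################++###++----...-...
210 ----------+++++########++-++####################################+--------..
211 -----------++++##########+--+############################+#####++----------
212 --------------++##########++-++#########################+++####+-----------
213 --------------++#########++++--+########################+++#####+----------
214 ---------------+#######+---++---+########+##############++######+----------
215 ---------------++#####+----++++-+##############################+-----------
216 -----------
[... 2568 characters left out ...]
                                                     ...
249                                                                          ..
250                                                                            
251                                                                            
252                                                                            
253                                                                            
254                                                                            
255                                                                            
256                                                                            
257
```

Run:
```python
from d import *
D=cam("side"); S=cam("scene")
for n,uv in(("frontR",(278.3,238.3)),("front mid",(270,231.5)),("backR",(289,232))): print(n,RK.T@(onz(D,uv,0)[:2]-o)*1000)
g=viewer.capture("scene").max(2)
q=[proj(S,[*(o+RK@[-.06,.027]),.084])]; x0,y0=int(q[0][0])-22,int(q[0][1])-14;print(x0,y0)
for r in range(y0,y0+42): print(r,''.join('#' if v<20 else('+' if v<36 else('-' if v<50 else('.' if v<62 else ' '))) for v in g[r,x0:x0+50]))
```

```text
frontR [-85.4444   9.7572]
front mid [-87.0821  41.051 ]
backR [-49.7779   9.832 ]
196 170
170 ++--.      .+###++++---+---++#####################
171 -++++++--..+#########++#+++++---++################
172    .-++++++##########+#######+++++----++#++#######
173         .-+##########+############+++. ..  -+#####
174           .#########+++#############+       .-####
175            +########+++###########++-        .+###
176            -########++############-+-         +###
177             .-++##################-++-..   . ..++#
178                 .--+##############+++++++-.-------
179                     ---+#########+-  .--++++++++++
180                     ----++++#####+        .-++++++
181                    .---------+++-.          .--+++
182                    .------------             .....
183                    -------------                 .
184                   .-------------                 .
185                   ------------+-                 .
186                  .-------------.                  
187                  --------------.                  
188                
[... 600 characters left out ...]
      ..........--------------.         
200                 ..........-----------------.      
201                 ..........------------------      
202         .       ..........------------------      
203         --      ..........------------------      
204        ...      ..........--+---------------      
205          .      ..........------------------      
206          ..     ..........----------------+-      
207          .-      -.......-------------------     .
208          .--... ----.....-------------------    ..
209 ...        .-----------------------------+--  . .-
210 ----..        .. . .------------------------ .-..-
211  ------....        .------------------------..----
```

The tin's front is at x≈-86 mm and its side at y≈9.8 mm, so the centre is at y≈27.8 mm and it is square. Pushing home.

```bash
python3 nudge.py '{"ticks": [[-0.008, 0, 0, 0, 0, 0], [-0.008, 0, 0, 0, 0, 0], [-0.008, 0, 0, 0, 0, 0], [-0.008, 0, 0, 0, 0, 0], [0, 0, 0, 0, 0, 0]]}'|sed -n '2p;4p'
python3 nudge.py '{"ticks": [[-0.006, 0, 0, 0, 0, 0], [-0.006, 0, 0, 0, 0, 0], [-0.006, 0, 0, 0, 0, 0], [-0.004, 0, 0, 0, 0, 0], [0, 0, 0, 0, 0, 0]]}'|sed -n '2p;4p'
python3 d.py -.037 .027 -.001 0
```

```text
tool_pos: [0.5568, 0.0372, 0.0007]
force: [0.6, 0.5, 0.6]
tool_pos: [0.5771, 0.0346, 0.0005]
force: [-0.6, 0.6, -0.4]
rack now [-0.0436  0.0269] z 0.00046321214505051084 yaw rel rack -0.0010989950388431424 tilt [ 0.0014  0.     -1.    ] F [-0.6211  0.5504 -0.4488] t 18.1333
tool shift [-0.0066  0.0001  0.0015] turn z -0.0010989950388431424
```

```bash
python3 nudge.py '{"ticks": [[-0.002, 0, 0, 0, 0, 0], [-0.002, 0, 0, 0, 0, 0], [0, 0, 0, 0, 0, 0]]}'|sed -n '2p;4p'
python3 nudge.py '{"ticks": [[-0.0015, 0, 0, 0, 0, 0], [-0.0015, 0, 0, 0, 0, 0], [0, 0, 0, 0, 0, 0]]}'|sed -n '2p;4p'
python3 nudge.py '{"ticks": [[-0.001, 0, 0, 0, 0, 0], [-0.001, 0, 0, 0, 0, 0], [0, 0, 0, 0, 0, 0]]}'|sed -n '2p;4p'
python3 d.py -.037 .027 -.001 0
```

```text
tool_pos: [0.5799, 0.0343, 0.0004]
force: [-0.7, 0.3, -0.0]
tool_pos: [0.5812, 0.034, 0.0002]
force: [-4.8, 0.1, 2.3]
tool_pos: [0.5809, 0.0341, 0.0001]
force: [-10.1, 1.2, 8.0]
rack now [-0.0397  0.0269] z 0.00011209243897240817 yaw rel rack -0.0003153598262223417 tilt [-0.0076  0.0004 -1.    ] F [-10.1053   1.1871   8.0002] t 18.8833
tool shift [-0.0027  0.0001  0.0011] turn z -0.0003153598262223417
```

```bash
python3 nudge.py '{"ticks": [[0.02, 0, 0, 0, 0, 0], [0.03, 0, 0, 0, 0, 0], [0.03, 0, 0, 0, 0, 0], [0, 0, 0, 0, 0, 0], [0, 0, 0, 0, 0, 0]]}'|sed -n '2p;4p'
python3 - <<'E'
from d import *
D=cam("side"); S=cam("scene")
im=viewer.capture("side"); g=im.max(2)
for n,(y,) in {"bay3":(.027,),"bay2":(.081,),"bay5":(-.081,)}.items():
    P=lambda x,dy,z: proj(D,[*(o+RK@[x,y+dy]),z]).round(1)
    print(n,"exp: bottom fR",P(-.027,-.018,0),"fL",P(-.027,.018,0),"top fR",P(-.027,-.018,.084),"fL",P(-.027,.018,.084),"bR",P(.029,-.018,.084),"bL",P(.029,.018,.084))
x0,y0=272,165
for r in range(y0,y0+90): print(r,''.join('#' if v<60 else('+' if v<95 else('-' if v<125 else('.' if v<150 else ' '))) for v in g[r,x0:x0+90]))
E
```

```text
tool_pos: [0.505, 0.0438, 0.0007]
force: [-0.3, -0.7, -0.6]
bay3 exp: bottom fR [295.9 228.3] fL [286.8 220.5] top fR [297.7 204.5] fL [288.2 196.7] bR [314.4 195.1] bL [304.8 187.7]
bay2 exp: bottom fR [282.4 216.7] fL [273.8 209.3] top fR [283.6 193. ] fL [274.5 185.6] bR [300.1 184.1] bL [291.  177.1]
bay5 exp: bottom fR [325.1 253.3] fL [315.  244.7] top fR [328.5 229.4] fL [317.8 220.8] bR [345.4 219. ] bL [334.7 210.8]
165 +++++####+#++--------------------+++++++++++++++++------.                                 
166 +++++###++#+++-------------------++++++++++++++++++-----.                                 
167 ++++++++++++++++------------------+++++++++++++++++-----.                                 
168 +++++++++#+++++++------------------++++++++++++++++++---.                                 
169 ++++++++++++++++++------------------+++++++++++++++++---.                                 
170 +++++++#++++++++++++-----------------+++++++++++++++++++-                                 
171 ++++++##+++++++++++++----------------+++++++++++++++++++-                         .       
172 ++
[... 7178 characters left out ...]
----..--.  ....          ....----- 
248                                                ........----..--  ....              .----- 
249                                                  ......---..---....            .   .--....
250                                                   .....-....--...                 .---. ..
251                                                    ...... ..-...                 .--.    .
252                                                     ..     ...                   .-       
253                                                            ..                   .-        
254                                                                             ... .-       .
```

The hand still covers the bay. I'll lift it clear and look properly.

```bash
python3 nudge.py '{"ticks": [[0, 0, -0.04, 0, 0, 0], [0, 0, -0.04, 0, 0, 0], [0, 0, -0.04, 0, 0, 0], [0, 0, -0.04, 0, 0, 0], [0, 0, 0, 0, 0, 0]]}'|sed -n '2p;4p'
python3 nudge.py '{"ticks": [[0, 0.04, 0, 0, 0, 0], [0, 0.04, 0, 0, 0, 0], [0, 0.04, 0, 0, 0, 0], [0, 0.04, 0, 0, 0, 0], [0, 0.04, 0, 0, 0, 0]]}'|sed -n '2p;4p'
python3 nudge.py '{"ticks": [[0, 0.04, 0, 0, 0, 0], [0, 0.04, 0, 0, 0, 0], [0, 0.04, 0, 0, 0, 0], [0, 0.04, 0, 0, 0, 0], [0, 0, 0, 0, 0, 0]]}'|sed -n '2p;4p'
python3 - <<'E'
from d import *
im=viewer.capture("side"); np.save("pics/side_end",im); np.save("pics/scene_end",viewer.capture("scene")); g=im.max(2)
x0,y0=268,175
for r in range(y0,y0+82): print(r,''.join('#' if v<60 else('+' if v<95 else('-' if v<125 else('.' if v<150 else ' '))) for v in g[r,x0:x0+85]))
E
```

```text
tool_pos: [0.5131, 0.044, 0.169]
force: [-0.5, 0.2, -0.7]
tool_pos: [0.5323, 0.2443, 0.161]
force: [0.8, 0.5, 0.4]
tool_pos: [0.5491, 0.4124, 0.1598]
force: [-1.5, 1.0, -0.2]
175 .............    .-----...------             .-+++++++----.--.                       
176 ..............  .--..---...------             .--+++++++--.--.                       
177 -..........------.. .----....-----.            ---++++++--..-.                       
178 -.........--++++----------...-------.           -++--++++--.-..                     .
179 --.......--+++++---+-------...-------.           -+++--+++-..-.                     .
180 --......---+++++-----...-----...------.           -++++-----.-..                   .-
181 --...-.---++++-....-....------....------           -+++++----.-..                 ..-
182 ---....---+++--............-----...------.          .-+++++--.---.               ..-+
183 ---------++++--..-....-.....-----...------            .+++++++++--...           .--++
184 ---------++---....---..-.....-----....------.          .-++++++++++--...........--+++
185 -----------..-.-..-..
[... 5754 characters left out ...]
                                     ......---------.....          ...
250                                                      .....---..---....            ...
251                                                       .....-...---...            ....
252                                                        ....   ..-.               ....
253                                                         ..    ...                .. .
254                                                                                 ....-
255                                                                                 .----
256                                                                                 ...--
```

Tin in bay 3: its bottom front corners are at (287,221) and (296.5,228), against (286.8,220.5) and (295.9,228.3) for fully home. The already-home bay-5 tin shows the same offset, so the tin is home and upright. I'll check quickly that the rest didn't move, then hand in.

Run:
```python
from h import *
a,b=np.load("pics/side.npy"),np.load("pics/side_end.npy")
for n,(x0,y0,x1,y1) in {"mill":(240,135,264,185),"bottle":(208,165,232,200),"mug":(315,262,356,316),"crock":(365,200,420,295),"bay2+jar":(264,168,285,215),"bay5":(316,212,345,250)}.items():
    p,q=[cv2.cvtColor(i[y0:y1,x0:x1],cv2.COLOR_RGB2GRAY).astype(np.float32) for i in(a,b)]
    print(n,cv2.phaseCorrelate(p,q))
print(monitor.sense()["clock"],monitor.sense()["joint_vel"])
```

```text
mill ((0.04260230520324271, -0.21842016761684846), 0.7593324573834738)
bottle ((1.474703162383543, -1.9742236340302135), 0.14319875284477515)
mug ((0.5003719999754601, -0.0050046319411727325), 0.9180935769414705)
crock ((0.009932611455173657, -0.02516347468884561), 0.9820488563842243)
bay2+jar ((0.08404635541500838, 0.14882309628839963), 0.9059553444385529)
bay5 ((-0.03603673274053243, 0.061589290065136026), 0.9799510502815246)
20.7 [ 0.03792135 -0.0319894   0.04636749  0.04797742  0.01541509  0.00926795
 -0.00015325]
```

Run:
```python
from h import *
a,b=np.load("pics/scene.npy"),np.load("pics/scene_end.npy")
for n,(x0,y0,x1,y1) in {"bottle":(280,178,304,208),"mug":(132,145,175,186),"mill":(275,202,302,250),"tub":(364,160,408,206)}.items():
    p,q=[cv2.cvtColor(i[y0:y1,x0:x1],cv2.COLOR_RGB2GRAY).astype(np.float32) for i in(a,b)]
    print(n,cv2.phaseCorrelate(p,q),p.mean(),q.mean())
for k in("side","side_end"):
    g=np.load(f"pics/{k}.npy").max(2)[165:202:2,206:236]
    print(k);[print(' '.join('%3d'%v for v in r[::2])) for r in g]
```

```text
bottle ((-3.3459983625398113, -0.18551047066935666), 0.37291109297010633) 71.719444 83.03333
mug ((0.49628726570777104, 0.47015769520320205), 1.0008725510114505) 63.706184 72.39251
mill ((2.301268115526664, -0.5672238990806378), 0.4534916016790602) 48.967594 41.39352
tub ((0.49605873831650626, 0.543751960153724), 0.8677246623569065) 70.799904 76.57856
side
 98  96  95  96  94  94  97  97  93  95  97  96  96  99  92
 94  95  97  95  93  89  99 109  99  94  97  99  98  95  92
 90  94  96  94  99 103 152 172 169 153 103  98  96  95  94
 97  93  96 102 105 114 172 176 177 177 162  96  96  95  94
 96  97  95 106 109 128 176 176 174 177 174 101  96  96 105
 98  98  92 103 104 160 179 177 175 179 144  91  96  96  96
 96  95  93  95 105 166 177 174 179 150 101  94  93  92  95
 96  99  97  99 106 160 178 166 154 128  99  93  97  95  92
 96  94  99  95 105 121 171 158 148 117 103  93  91  96  97
 96 100  95 103 111 112 130 176 165 154 142 100  93  98  96
 93  97  94  99 113 115 133 198 188 173 139  95  94  98  96
 97  94  92  92 106 110 128 188 173 149 125  91  97  97  91
 94  93  93  86  98 1
[... 847 characters left out ...]
 114 116 120 115 110  99 100 101  98  99
165 168 166 161 114 117 117 115 113 109 108  96 101 102 100
168 164 167 184 119 119 120 122 120 118 115  98 101 104 102
165 165 160 166 120 124 127 127 125 122 116  94 103 104 107
165 163 164 155 112 121 125 125 121 114 110  92  99 105 103
160 164 162 141 108 111 119 123 116 113  97  86  98 100 101
160 164 164 141 107  98 102 104  99  93  91  83  97 101 100
163 165 165 143 115  96 102 101  99  98  91  84  98 102 103
167 160 165 148 120  96 100 102  97  94  90  93  99  98 100
165 166 170 159 152  97  98  98  98  98  94  99 104 100 100
167 169 169 166 162 113 111 105 111 113 107 102 101 101 103
164 167 165 162 162 121 112 113 111 107 101 103 102 101 103
```

The bottle's outline is in the same place and only the arm's shadow has changed. Handing in.

```bash
python3 nudge.py '{"ticks": [[0, 0, 0, 0, 0, 0], [0, 0, 0, 0, 0, 0], [0, 0, 0, 0, 0, 0]]}'|sed -n '1,2p'; python3 -c "
from workcell import bot, viewer, order, monitor
print(order.hand_in())"
```

```text
clock: 20.95
tool_pos: [0.5512, 0.3989, 0.1608]
the job is handed in; nothing more can be done
None
```

The rail was touched behind bays 1, 2 and 3 in order, then the stray tin was pushed upright and fully home into bay 3 (third from the mill); nothing else appeared moved, the hand is clear, and the job was handed in at about 21 s (no verdict was returned).

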